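# Set up a try square and a moulded test bar for a straightness check

## Task

At the inspection corner of a tableware moulding shop, first lay the try square with its thick stock flat on the bench and flush along the plate's edge nearest the robot, the whole stock within that edge and its blade reaching out over the plate; let go of it. Then pluck the moulded test bar, the long one, from the pocket tray and lay it on the plate with its long side flush against the inside edge of the blade, its whole length beside the blade. The square must still be flush with the plate when you finish, and the other two moulded pieces, the brass weight, the cup, the bowl and the jar stay where they are.

Things in the scene. Friction and masses are not known exactly. Their poses are not given: they have to be found in the camera images.
- plate: Dark steel checking plate, fixed to the bench, 150 mm (x) by 160 mm (y), 8 mm thick. Origin: centre of its underside, on the bench; z up. Its front edge, the one nearest the robot, is the face at x = -75 mm, running along y.
- square: Loose L-shaped metal try square, about 0.6 kg. Origin: centre of the underside of its stock, on the bench; z up. Stock: steel block 24 mm (x) by 110 mm (y) by 30 mm high; its inner face (x = 12 mm) goes against the plate. Above z = 14 mm the stock can be gripped across its 24 mm clear of plate and blade. Blade: see blade_inside.
- blade_inside (a point): Middle of the blade's inside edge (square frame x 82, y -31, z 11.5 mm). The aluminium blade, 4 mm thick, 24 mm wide, leaves the stock's inner face at its -y end and runs along +x from x = 12 to 152 mm, covering y = -55 to -31 mm, z = 9.5 to 13.5 mm: it passes 1.5 mm above the plate. The inside edge looks to +y.
- stock_blade_end (a point): Point on the stock's inner face at the blade's end of the stock (square frame x 12, y -55, z 4 mm).
- stock_free_end (a point): Point on the stock's inner face at the other end of the stock (square frame x 12, y 55, z 4 mm).
- tray: Grey plastic pocket tray, fixed, 74 mm (x) by 150 mm (y) by 9 mm high, with three pockets in a row along y at y = -46, 0, 46 mm, each 58 mm (x) by 24 mm (y), 5 mm deep (floor 4 mm above the bench). Origin: centre of its underside. Which piece lies in which pocket varies.
- bar: Cream moulded test bar, 50 mm long (x), 16 mm wide (y), 16 mm high, about 20 g, lying along a pocket of the tray and standing 11 mm proud of it. Origin: centre of its underside.
- bar_center (a point): Centre of the test bar.
- tablet: Bystander: cream round tablet, 22 mm across, 14 mm high, in another pocket. Origin: centre of its underside.
- lid_knob: Bystander: cream moulded lid knob, mushroom-shaped, 21 mm across, 19 mm high, in another pocket. Origin: centre of its underside.
- weight: Bystander: brass weight with a knob, 18 mm across, 29 mm high, on the far left corner of the plate. Origin: centre of its underside.
- cup: Bystander: cream mug, 74 mm across, 75 mm high, beyond the plate. Origin: centre of its underside.
- bowl: Bystander: cream bowl, 116 mm across, 50 mm high, beyond the plate. Origin: centre of its underside.
- jar: Bystander: clear jar with a white cap, 56 mm across, 80 mm high, beyond the plate and to the right. Origin: centre of its underside.
Mind the look-alikes: they are no part of the job. What is shaped like the bar but blue or purple is not meant.

How it is judged (in metres and radians):
On the way:
1. the square lies on the bench with its stock flush along the plate's front edge, let go, the test bar still in its pocket (x of stock_blade_end in the frame of plate between -0.0772 and -0.0735 m and x of stock_free_end in the frame of plate between -0.0772 and -0.0735 m and y of stock_blade_end in the frame of plate between -0.083 and 0 m and y of stock_free_end in the frame of plate below 0.083 m and angle between square's own z axis and vertical below 0.05 rad and height (world z) of square below 0.004 m and linear speed of square below 0.02 m/s and distance of bar from where it was at the start of the episode below 0.02 m and contact force between square and the fingers below 0.1 N), for 0.2 s.
At the end, for the whole second after the job is handed in: Square flat on the bench, at rest, both ends of its inner face within 2 mm of the plate's front edge, stock within that edge (3 mm allowance), blade over the plate; bar at rest on the plate, inside the blade, wholly beside it, within about 2 mm of its inside edge and 0.05 rad of parallel (x of stock_blade_end in the frame of plate between -0.0772 and -0.0735 m and x of stock_free_end in the frame of plate between -0.0772 and -0.0735 m and y of stock_blade_end in the frame of plate between -0.083 and 0 m and y of stock_free_end in the frame of plate below 0.083 m and angle between square's own z axis and vertical below 0.05 rad and height (world z) of square below 0.004 m and linear speed of each of square, bar below 0.02 m/s and y of bar_center in the frame of square between -0.0242 and -0.0208 m and x of bar_center in the frame of square between 0.036 and 0.128 m and angle between the x axis of bar and the x axis of square, either way round below 0.05 rad and z of bar_center in the frame of plate between 0.013 and 0.019 m); the robot touches nothing.
It fails at once if the cup or the bowl is moved more than 30 mm (distance of any of cup, bowl from where it was at the start of the episode above 0.03 m).
It fails at once if the jar is moved more than 30 mm (distance of jar from where it was at the start of the episode above 0.03 m).
It fails at once if the tablet or the lid knob is moved more than 20 mm (distance of any of tablet, lid_knob from where it was at the start of the episode above 0.02 m).
It fails at once if the weight is moved more than 20 mm (distance of weight from where it was at the start of the episode above 0.02 m).
It also fails if it takes over 61 s, if anything falls off the work surface, if the arm or the gripper's body presses on something with over 40 N, if the wrist force passes 120 N, or if a joint passes its speed limit or range.

## Robot

A 6-joint arm with a two-finger parallel gripper is mounted at the origin on the work surface. World frame = base frame: x ahead of the robot, y to its left, z up, the work surface at z = 0. Lengths are in mm, angles in rad, forces in N, time in s.
With the tool pointing down it reaches from about 300 to 875 mm from the base axis. Payload 6.4 kg.
Tool frame: the origin (TCP) lies midway between the tips of the shut fingers; the grasp point (between the pads) lies arm.hold_point_z behind it (arm.hold_point_z is the distance from the TCP to the grasp point, in mm); z points along the fingers, y is the line along which they close (so a half turn about z gives the same grasp; the last joint's range is limited). The gripper opens to 85 mm and grips with 20 to 120 N. Pads are 22 mm wide; open, the fingers measure 114 mm over their backs; the gripper's body (76 mm by 85 mm) begins 54 mm behind the grasp point. The pads swing forward as they close: fully open they stand 13 mm farther back than shut.
Start: joints at [0.99, 0.181, 1.607, -0, 1.354, -0.206], TCP at [210.489, 535.103, 231.288] pointing down, gripper open.
Joint ranges: [-2.99, 2.99], [-0.89, 2.07], [0.3, 2.58], [-1.14, 4.28], [0, 2.63], [-3.12, 3.12]. Speed limits (rad/s): [2.57, 2.57, 3.01, 3.14, 3.14, 3.14].

## Interface

Orientations are given as a unit quaternion [x, y, z, w].
In Python, from bench import arm gives the robot as it stands.
- The arm moves only by the tool arm_command, never from a script. Its argument "series" is a list that holds one entry, the list of rows, each a list of 6 numbers: the shift along the tool's x, y, z in units of 0.5 m (1.0 is 0.5 m), then the turn, a rotation vector about the tool's x, y, z in units of 60 degrees (1.0 is 60 degrees). A call has exactly 5 rows; each row shifts and turns the commanded pose from where the row before left it, along the tool's axes as they then stand; what a row does not reach is not made up. A row lasts 1/8 s, in which the tool goes at most 62.5 mm and 10.7 degrees, less where a joint would pass 70% of its speed; a pose out of reach is approached as far as the arm can. A call with a number of a shift or a turn outside -1 to 1 is refused whole. A call with a gripper value outside its range is refused whole. "claw" is the opening, from 0 (shut) to 1 (fully open), set as the call begins (left out, the last holds). The fingers move at their own pace and stop on an object; "grip_force" is the grip in N (left out, the last holds). Time passes only in rows, so rows that do not move let the fingers close, or fill a call up. It gives the time, the measured TCP pose, the force, the opening and the grip force at its end, in the units of the state.
- arm.get_state(): the state, without advancing time (a new reading comes with each control period).
- arm.snapshot(name): name is "scene" or "top" or "wrist"; returns a dict with "pixels" (400x640x3 uint8, red, green, blue), "z_map" (400x640 float32, mm along the optical axis (not along the pixel's ray), 0 where there is no reading), "fovy" (degrees; the focal length in pixels is half the picture's height over the tangent of half this angle, whatever the lens; pixels are square), "cx", "cy" (the principal point, pixels), "distortion" ([k1, k2, p1, p2, k3] as OpenCV has them; the pictures are not rectified), "R" (3x3) and "t" (3): a world point X has camera coordinates R X + t. Camera axes: x right, y down, z forward; pixel columns grow to the right and rows downward; lengths in mm; the calibration is good to about 2 mm. A picture is of the moment at which its call begins.
- arm.sign_off(): hands the job in; it is judged then, once.
The state is a dict: "clock": time; "joint_pos": joint angles; "dq": joint speeds; "tau": joint torques, N m; "tool_pos": TCP position; "ee_rot": TCP orientation; "wrist_force": force on the tool from outside, world axes, zero at the start; "torque": the same for the moment, N m; "gripper_width": finger opening in mm; "grasp_force": force on a finger pad.
Only numpy, scipy, OpenCV 4.12 (cv2) and the standard library are available. Lean on these libraries where they do the work, as an engineer would, in place of code of your own. Each camera call takes 0.05 s, during which the arm holds its last target. There are 200 camera calls.

## Working session

There is one attempt and no reset: what is moved stays moved. The work goes in short steps, Python scripts to look and compute and a tool call to move; the robot and the scene stay as the last step left them, time stands still between calls to the robot, and variables do not carry over. Pictures are saved under pics/ and viewed, at most 11 in all, crops included, and the job is handed in when it is done.

Besides the shell and the picture viewer there is one more tool, called after "Emit:" by a JSON object that holds its "fn" and its "kwargs". arm_command: Moves the arm, as the interface text tells. Its arguments: {"type":"object","properties":{"series":{"type":"array","items":{"type":"array","items":{"type":"array","items":{"type":"number"}}}},"claw":{"type":"number"},"grip_force":{"type":"number"}},"required":["series"]}

```bash
ls; mkdir -p pics; cat > h.py <<'E'
import numpy as np, cv2
from bench import arm
from scipy.spatial.transform import Rotation as Rn
def snap(n):
    s=arm.snapshot(n); s['img']=cv2.cvtColor(s['pixels'],cv2.COLOR_RGB2BGR); return s
def K(s):
    h=s['pixels'].shape[0]; f=h/2/np.tan(np.radians(s['fovy'])/2)
    return np.array([[f,0,s['cx']],[0,f,s['cy']],[0,0,1]])
def world(s):
    h,w=s['z_map'].shape; u,v=np.meshgrid(np.arange(w),np.arange(h))
    p=np.stack([u,v],-1).reshape(-1,1,2).astype(np.float64)
    q=cv2.undistortPoints(p,K(s),np.array(s['distortion'])).reshape(h,w,2)
    z=s['z_map'][...,None]; c=np.concatenate([q*z,z],-1)
    return (c-np.array(s['t']))@np.array(s['R'])
def pix2plane(s,pts,z):
    q=cv2.undistortPoints(np.array(pts,float).reshape(-1,1,2),K(s),np.array(s['distortion'])).reshape(-1,2)
    d=np.c_[q,np.ones(len(q))]@np.array(s['R']); o=-np.array(s['R']).T@np.array(s['t'])
    return o+d*((z-o[2])/d[:,2])[:,None]
E
python3 - <<'E'
from h import *
print({k:v for k,v in arm.get_state().items()}, arm.hold_point_z)
for n in ['scene','top']:
    s=snap(n); cv2.imwrite(f'pics/{n}0.png',s['img']); np.savez(f'{n}0.npz',**{k:s[k] for k in s})
    print(n,s['fovy'],s['t'],np.array(s['R']).round(2).tolist(),s['distortion'])
E
```

```text
pics
{'clock': 0.0, 'joint_pos': array([ 9.89657928e-01,  1.81574979e-01,  1.60799868e+00,  4.52711392e-06,
        1.35381737e+00, -2.06306212e-01]), 'dq': array([-2.17220714e-04, -3.93416293e-04,  4.00007016e-04, -1.38292933e-03,
       -6.45049955e-04,  2.55982891e-05]), 'tau': array([-4.98757236e-04, -4.44857633e+01, -3.51338446e+01, -2.89562749e-04,
        8.82898428e-03, -1.82126553e-05]), 'tool_pos': array([210.19087802, 534.6082253 , 230.36958815]), 'ee_rot': array([ 1.86321265e-01,  9.82488462e-01, -8.29543914e-04, -3.46996352e-04]), 'wrist_force': array([ 0.17594502, -0.50101463,  1.44392925]), 'torque': array([ 0.04895453, -0.04641589,  0.01075267]), 'grasp_force': 0.0, 'gripper_width': 85.3854370444727} 18.700000000000003
scene 43.39270742090111 [-4.79273484e-01 -3.55145360e+02  2.05185363e+03] [[0.08, 1.0, 0.0], [0.63, -0.05, -0.78], [-0.77, 0.07, -0.63]] [-0.10207658  0.          0.          0.          0.        ]
top 42.44784193896572 [ -34.46370144  606.44075808 1275.3112031 ] [[-0.0, -1.0, 0.0], [-0.99, 0.0, -0.13], [0.13, -0.0, -0.99]] [-0.01406124  0.          0.          0.          0.        ]
```

View pics/top0.png

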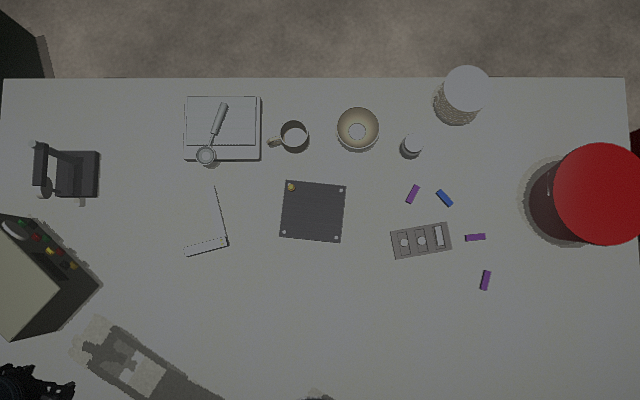

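View pics/scene0.png

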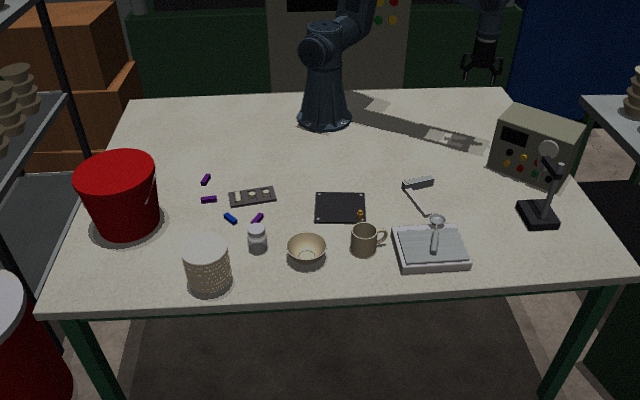

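Top view: the plate is centred at (313,211). The square's stock runs (184,252)–(228,241), with its blade going up to (214,186). The tray is at (421,240).
Bar candidates are the cream bar in the tray's right pocket at (439,236), purple ones at (412,194), (475,237) and (485,280), and a blue one at (444,198). The round tops at (404,242) and (421,240) are the tablet and knob. I choose the cream one at (439,236).

```bash
python3 - <<'E'
from h import *
s=dict(np.load('top0.npz'))
im=s['img']
a=cv2.resize(im[170:270,170:350],None,fx=4,fy=4,interpolation=cv2.INTER_CUBIC)[:, :720]
b=cv2.resize(im[200:250,380:460],None,fx=4,fy=4,interpolation=cv2.INTER_CUBIC)
o=np.zeros((600,720,3),np.uint8);o[:400]=a;o[400:600,:320]=b
cv2.imwrite('pics/crop0.png',np.clip(o*1.5,0,255).astype(np.uint8))
W=world(s)
for n,z,p in [('plate TL TR BR BL',8,[(285,180),(347,185),(341,243),(279,238)]),('stock top',30,[(184,252),(228,241)]),('blade tip',13,[(214,186)]),('bar',20,[(439,236)]),('traycorners',9,[(390,232),(448,222),(452,250),(394,259)])]:
    print(n,pix2plane(s,p,z).round(0)[:,:2].tolist())
print(W[236,439],W[211,313],W[247,206])
E
```

```text
plate TL TR BR BL [[662.0, 76.0], [649.0, -87.0], [497.0, -71.0], [510.0, 90.0]]
stock top [[474.0, 329.0], [501.0, 218.0]]
blade tip [[646.0, 261.0]]
bar [[514.0, -322.0]]
traycorners [[525.0, -198.0], [551.0, -349.0], [478.0, -357.0], [455.0, -207.0]]
[ 513.94271714 -322.62493094   17.91893515] [579.60594567   1.87466001  13.50777118] [486.09897985 273.13709523  30.91263152]
```

View pics/crop0.png

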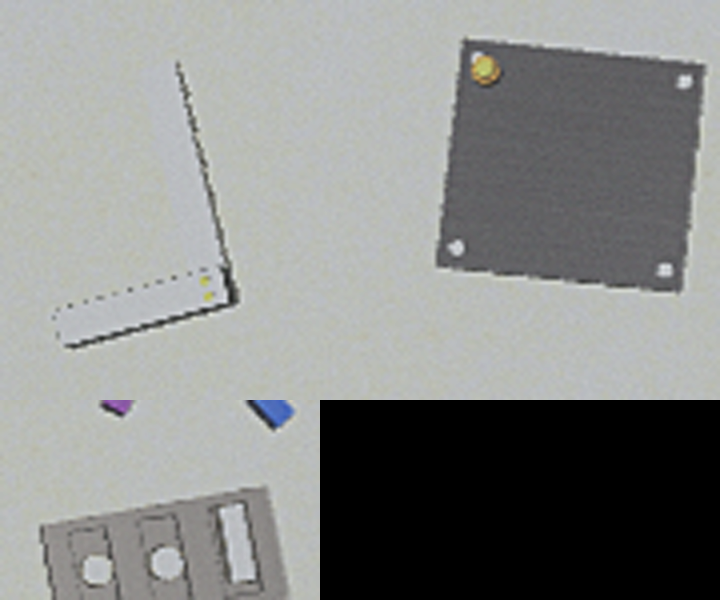

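The crop shows the cream bar at about (236,542), in the tray's right pocket, with the two round pieces to its left. The choice is confirmed. Moving above the square.

Emit:
{"fn": "arm_command", "kwargs": {"series": [[[-0.115,-0.046,0,0,0,0],[-0.115,-0.046,0,0,0,0],[-0.115,-0.046,0,0,0,0],[-0.115,-0.046,0,0,0,0],[-0.115,-0.046,0,0,0,0]]], "claw": 1}}

```text
clock: 0.72
tool_pos: [436.9, 321.2, 231.1]
ee_rot: [0.186, 0.982, -0.0, -0.0]
wrist_force: [0.4, 0.3, 0.0]
gripper_width: 85.4
grasp_force: 0.0
```

Emit:
{"fn": "arm_command", "kwargs": {"series": [[[-0.065,-0.028,0,0,0,0.15],[-0.08,0,0,0,0,0.175],[0,0,0,0,0,0.175],[0,0,0,0,0,0.175],[0,0,0,0,0,0.175]]]}}

```text
clock: 1.35
tool_pos: [495.3, 277.3, 230.7]
ee_rot: [0.594, 0.805, -0.0, -0.0]
wrist_force: [-0.3, 0.1, 0.9]
gripper_width: 85.4
grasp_force: 0.0
```

```bash
python3 - <<'E'
from h import *
s=snap('wrist'); cv2.imwrite('pics/w1.png',s['img']); np.savez('w1.npz',**s)
R=np.array(s['R']); print(-R.T@s['t'],R.round(2).tolist(),s['fovy'],s['distortion'])
st=arm.get_state(); M=Rn.from_quat(st['ee_rot']).as_matrix(); print(st['tool_pos'],np.degrees(np.arctan2(M[1,1],M[0,1])))
E
```

```text
[474.63764141 344.72906527 373.9114323 ] [[0.96, 0.29, -0.0], [0.28, -0.92, 0.27], [0.08, -0.26, -0.96]] 63.96985803291664 [-0.03153469  0.          0.          0.          0.        ]
[495.28118243 277.36720524 230.70100744] 16.744880600536696
```

View pics/w1.png

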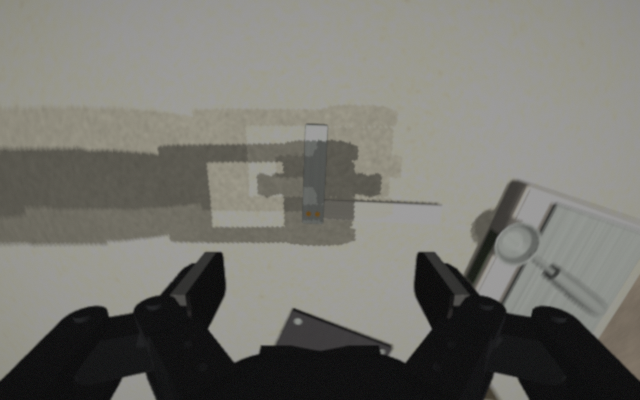

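The wrist view shows the stock at (304–327, 124–221), with its brass marks at the blade end (315,215), and the blade running to (440,205). I'll fit these from the depth map.

```bash
cat >> h.py <<'E'
def rect(P):
    (c,(w,h),a)=cv2.minAreaRect(P.astype(np.float32)); return c,(w,h),a
def fitrect(s,zlo,zhi,uv,top):
    """pixels with height in range connected to uv; rectangle on plane z=top"""
    W=world(s); m=((W[...,2]>zlo)&(W[...,2]<zhi)&(s['z_map']>0)).astype(np.uint8)
    n,L=cv2.connectedComponents(m); k=L[uv[1],uv[0]]
    v,u=np.nonzero(L==k); 
    P=pix2plane(s,np.c_[u,v],top)[:,:2]
    return P,W[v,u]
E
python3 - <<'E'
from h import *
s=dict(np.load('w1.npz'))
W=world(s)
print(W[130:215:10,315].round(1).tolist()); print(W[200:210,380,2].round(1), W[150,500])
P,w=fitrect(s,20,45,(315,170),30); print(len(P),rect(P),np.median(w[:,2]),w[:,2].std())
P,w=fitrect(s,6,19,(380,206),13.5); print(len(P),rect(P),np.median(w[:,2]))
E
```

```text
[[475.5, 324.3, 30.2], [478.5, 314.4, 30.9], [481.6, 304.4, 30.8], [484.7, 294.1, 30.9], [487.9, 283.7, 30.6], [491.1, 272.8, 29.6], [494.3, 262.5, 31.6], [497.7, 251.1, 30.0], [501.0, 240.3, 31.2]]
[-0.4 10.6 14.2 13.7 14.  14.3 14.5 14.9 13.9 15.2] [6.89280267e+02 3.65193643e+02 4.32247758e-02]
2176 ((488.7421875, 277.43438720703125), (23.981401443481445, 110.2758560180664), 15.038555145263672) 30.480348086513676 0.8606662470619714
2382 ((579.0772705078125, 257.2004699707031), (139.23648071289062, 25.174470901489258), 14.940250396728516) 13.913256971182806
```

Stock: centre (488.7, 277.4), yaw 15.0°, and the rectangle sizes match the description. I'll go over the plate for its pose.

Emit:
{"fn": "arm_command", "kwargs": {"series": [[[-0.116,0,0,0,0,0.04],[-0.116,0,0,0,0,0.04],[-0.116,0,0,0,0,0.04],[-0.116,0,0,0,0,0.04],[-0.116,0,0,0,0,0.04]]]}}

```text
clock: 2.02
tool_pos: [559.3, -6.5, 231.1]
ee_rot: [0.672, 0.741, -0.0, -0.0]
wrist_force: [0.4, 0.9, -1.3]
gripper_width: 85.3
grasp_force: 0.0
```

```bash
python3 - <<'E'
from h import *
s=snap('wrist'); cv2.imwrite('pics/w2.png',s['img']); np.savez('w2.npz',**s)
print(arm.get_state()['tool_pos'],arm.get_state()['clock'])
W=world(s); print(W[::50,::64,2].round(0))
E
```

```text
[560.17552371 -13.41688965 231.09020363] 2.075
[[374.   0.   1.   1.   1.   2.   2.  -1.  35.  45.]
 [  2.   0.   0.  -0.   0.   1.   0.   1.  31.  36.]
 [ -0.   1.  -0.   0.   0.   9.   2.  -0.  18.  -1.]
 [  1.   0.   2.   0.   1.   7.   9.   1.  74.  65.]
 [  2.  -0.   1.   1.   2.   8.   8.   1.   1.   1.]
 [  1.   1.   2.   2.   1.   1.   0.   0.  20.   0.]
 [ -0.   2.   1. 281.  -0.   1.   1. 281. 374.   0.]
 [  1. 310. 298. 315.  10. 306.   0. 314. 298. 309.]]
```

View pics/w2.png

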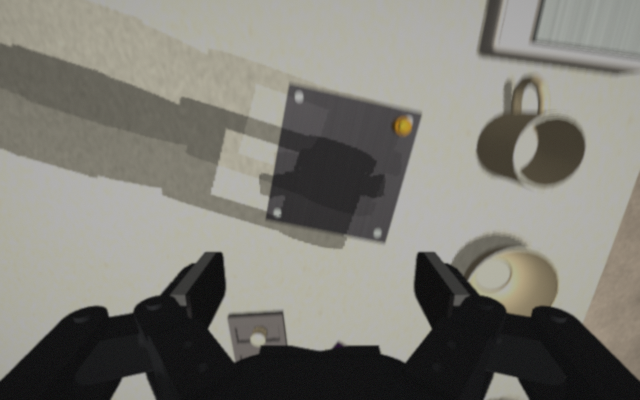

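The plate is fully visible, with corners at about (290,84), (420,113), (384,243) and (266,219). The weight is at (403,126). I'll retake it settled and fit by depth.

```bash
cat >> h.py <<'E'
def plate(s,uv):
    W=world(s); m=((W[...,2]>4.5)&(W[...,2]<45)&(s['z_map']>0)).astype(np.uint8)
    m=cv2.morphologyEx(cv2.medianBlur(m,5),cv2.MORPH_OPEN,np.ones((5,5)))
    n,L=cv2.connectedComponents(m); v,u=np.nonzero(L==L[uv[1],uv[0]])
    return pix2plane(s,np.c_[u,v],8)[:,:2],np.c_[u,v]
def edges(P,yaw,c,hx,hy):
    """refine: robust edge lines from occupancy. returns rectangle edges in rotated frame"""
    r=np.array([[np.cos(yaw),-np.sin(yaw)],[np.sin(yaw),np.cos(yaw)]]); q=(P-c)@r
    return r,q
E
python3 - <<'E'
from h import *
for i in range(2):
    s=snap('wrist'); np.savez('w3.npz',**s)
    P,uv=plate(s,(340,160)); (c,sz,a)=rect(P); print(len(P),c,sz,a,arm.get_state()['tool_pos'])
P0=P
# front/back edges: per-y bins min and max x
yaw=np.radians(a if a<45 else a-90); 
for it in range(3):
    r,q=edges(P,yaw,np.array(c),75,80)
    b=np.arange(-70,71,4); lo=[];hi=[];
    for y in b:
        k=abs(q[:,1]-y)<2; lo.append(q[k,0].min()); hi.append(q[k,0].max())
    sl=np.polyfit(b,lo,1); sh=np.polyfit(b,hi,1)
    b2=np.arange(-60,61,4); l2=[q[abs(q[:,0]-x)<2,1].min() for x in b2]; h2=[q[abs(q[:,0]-x)<2,1].max() for x in b2]
    print(np.degrees(yaw),sl,sh,np.polyfit(b2,l2,1),np.polyfit(b2,h2,1),np.std(lo))
    yaw-=sl[0]
P2=pix2plane(s,[(0,0)],8)
# gray-level edge too
g=cv2.cvtColor(s['img'],cv2.COLOR_BGR2GRAY)
E
```

```text
18148 (581.7737426757812, 4.399360656738281) (159.45233154296875, 150.62704467773438) 83.72078704833984 [559.75925955 -10.09037665 231.01116679]
17994 (581.7307739257812, 4.3885040283203125) (159.4273223876953, 150.60403442382812) 83.7431869506836 [559.32332978  -7.44837146 230.88696469]
-6.256813049316406 [-1.54896958e-03 -7.49675191e+01] [-1.05731458e-04  7.46591653e+01] [ 3.80742897e-04 -7.94836080e+01] [1.42070328e-03 7.94636708e+01] 0.2063943374241954
-6.168063630015718 [ 5.91442996e-04 -7.49676560e+01] [1.44779102e-03 7.46586691e+01] [-1.50959435e-03 -7.94751250e+01] [-2.00722431e-04  7.94558333e+01] 0.20527618249520246
-6.201950817508997 [-3.88006153e-04 -7.49620134e+01] [8.54609796e-04 7.46588797e+01] [-9.18328998e-04 -7.94754032e+01] [3.84246736e-04 7.94561172e+01] 0.20547945141903926
```

Plate: centre (581.7, 4.4), yaw −6.2°. So the stock should go to (495.2, 13.8) with yaw −6.2°. Back to the square to grasp it.

Emit:
{"fn": "arm_command", "kwargs": {"series": [[[0.116,-0.019,0,0,0,0],[0.116,-0.019,0,0,0,0],[0.116,-0.019,0,0,0,0],[0.116,-0.019,0,0,0,0],[0.116,-0.019,0,0,0,-0.17]]], "claw": 0.7}}

```text
clock: 2.8
tool_pos: [482.2, 282.4, 231.2]
ee_rot: [0.601, 0.8, 0.0, -0.0]
wrist_force: [0.6, 0.2, 0.5]
gripper_width: 60.3
grasp_force: 0.0
```

Emit:
{"fn": "arm_command", "kwargs": {"series": [[[0,0,0.1,0,0,0],[0,0,0.1,0,0,0],[0,0,0.08,0,0,0],[0,0,0,0,0,0],[0,0,0,0,0,0]]]}}

```text
clock: 3.42
tool_pos: [484.6, 280.3, 92.8]
ee_rot: [0.603, 0.798, 0.001, 0.0]
wrist_force: [0.3, 0.5, 0.1]
gripper_width: 59.9
grasp_force: 0.0
```

```bash
cat >> h.py <<'E'
def st(): 
    x=arm.get_state(); M=Rn.from_quat(x['ee_rot']).as_matrix(); th=np.arctan2(M[1,1],M[0,1])
    print('t',round(x['clock'],2),'tcp',x['tool_pos'].round(2),'yaw',np.degrees(th).round(2),'tilt',M[:,2].round(4),'F',x['wrist_force'].round(1),'w',round(x['gripper_width'],1),'g',x['grasp_force'],'j',x['joint_pos'].round(2)); return x,M
def go(p,yaw):
    x,M=st(); d=M.T@(np.array(p)-x['tool_pos']); t=Rn.from_euler('z',yaw,degrees=True).as_matrix()
    D=np.array([[0,1,0],[1,0,0],[0,0,-1.]]); D=t@D; D=D*np.array([-1,1,1]) if np.linalg.det(D)<0 else D
    print('shift units',(d/500).round(4),'turn units',(np.degrees(Rn.from_matrix(M.T@D).as_rotvec())/60).round(4))
E
python3 - <<'E'
from h import *
go([488.7,277.4,14],15)
E
```

```text
t 3.42 tcp [484.59 280.34  92.79] yaw 15.83 tilt [ 1.6e-03  7.0e-04 -1.0e+00] F [0.3 0.5 0.1] w 59.9 g 0.0 j [0.31 0.31 1.75 0.   1.08 0.04]
shift units [-0.0079  0.006   0.1576] turn units [ 0.0016 -0.0003  0.0138]
```

Emit:
{"fn": "arm_command", "kwargs": {"series": [[[-0.008,0.006,0.08,0,0,0.014],[0,0,0.077,0,0,0],[0,0,0,0,0,0],[0,0,0,0,0,0],[0,0,0,0,0,0]]]}}

```text
clock: 4.05
tool_pos: [490.0, 277.0, 15.4]
ee_rot: [0.609, 0.793, 0.002, 0.001]
wrist_force: [0.8, 0.1, -0.3]
gripper_width: 59.5
grasp_force: 0.0
```

Emit:
{"fn": "arm_command", "kwargs": {"series": [[[0,0,0,0,0,0],[0,0,0,0,0,0],[0,0,0,0,0,0],[0,0,0,0,0,0],[0,0,0,0,0,0]]], "claw": 0, "grip_force": 60}}

```text
clock: 4.68
tool_pos: [488.8, 276.6, 13.8]
ee_rot: [0.61, 0.793, 0.001, 0.0]
wrist_force: [-1.6, -0.2, 6.6]
gripper_width: 22.6
grasp_force: 59.8
```

```bash
python3 - <<'E'
from h import *
st()
E
```

```text
t 4.67 tcp [488.84 276.56  13.82] yaw 14.89 tilt [ 1.4e-03  5.0e-04 -1.0e+00] F [-1.6 -0.2  6.6] w 22.6 g 59.76342558860779 j [0.3  0.44 1.77 0.   0.93 0.04]
```

Emit:
{"fn": "arm_command", "kwargs": {"series": [[[0,0,-0.05,0,0,0],[0,0,-0.07,0,0,0],[-0.06,-0.016,0,0,0,0],[-0.08,-0.021,0,0,0,0],[-0.08,-0.021,0,0,0,0]]]}}

```text
clock: 5.3
tool_pos: [486.7, 161.4, 71.6]
ee_rot: [0.609, 0.793, -0.001, -0.001]
wrist_force: [1.1, -0.9, -6.0]
gripper_width: 22.3
grasp_force: 60.8
```

Emit:
{"fn": "arm_command", "kwargs": {"series": [[[-0.08,-0.021,0,0,0,0],[-0.08,-0.021,0,0,0,0],[-0.08,-0.021,0,0,0,0],[-0.047,-0.011,0,0,0,0.08],[0,0,0,0,0,0.09]]]}}

```text
clock: 5.92
tool_pos: [488.3, 12.7, 71.7]
ee_rot: [0.68, 0.733, -0.001, -0.001]
wrist_force: [0.4, 0.1, -6.6]
gripper_width: 22.5
grasp_force: 60.8
```

Emit:
{"fn": "arm_command", "kwargs": {"series": [[[0,0,0,0,0,0.09],[0,0,0,0,0,0.09],[0,0,0,0,0,0],[0,0,0,0,0,0],[0,0,0,0,0,0]]]}}

```text
clock: 6.55
tool_pos: [489.1, 14.4, 72.6]
ee_rot: [0.743, 0.669, -0.0, -0.0]
wrist_force: [-0.1, 0.0, -6.1]
gripper_width: 22.3
grasp_force: 60.8
```

```bash
python3 - <<'E'
from h import *
s=snap('wrist'); cv2.imwrite('pics/w4.png',s['img']); np.savez('w4.npz',**s)
go([489.2,14.5,24],-6.2)
E
```

```text
t 6.6 tcp [489.23  14.4   72.65] yaw -6.07 tilt [-3.e-04  1.e-04 -1.e+00] F [ 0.1  0.4 -6. ] w 22.5 g 60.82239389419556 j [-0.21  0.21  1.94  0.    1.   -0.11]
shift units [ 0.0002 -0.0001  0.0973] turn units [-0.0003 -0.      0.0022]
```

View pics/w4.png

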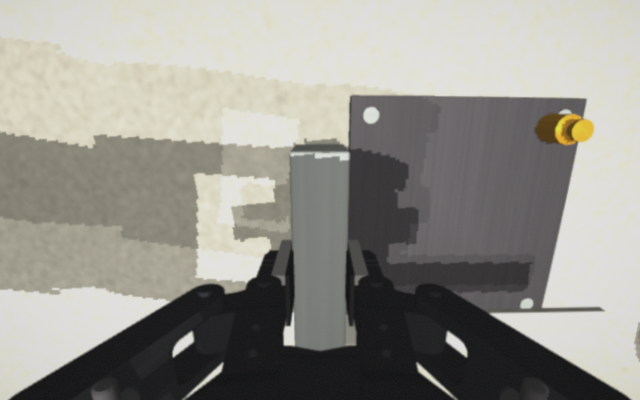

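The stock is held square between the pads at (320,250), about 6 mm in front of the plate edge (352). The blade tip at (600,309) is over the plate's right side. Lowering.

Emit:
{"fn": "arm_command", "kwargs": {"series": [[[0,0,0.05,0,0,0.002],[0,0,0.044,0,0,0],[0,0,0.016,0,0,0],[0,0,0.006,0,0,0],[0,0,0,0,0,0]]]}}

```text
clock: 7.22
tool_pos: [489.9, 14.2, 15.3]
ee_rot: [0.744, 0.668, 0.0, 0.0]
wrist_force: [-0.3, 1.3, -6.0]
gripper_width: 22.4
grasp_force: 60.7
```

```bash
python3 - <<'E'
from h import *
go([495.2,13.8,14],-6.2)
E
```

```text
t 7.22 tcp [489.93  14.23  15.3 ] yaw -6.22 tilt [ 9.e-04 -2.e-04 -1.e+00] F [-0.3  1.3 -6. ] w 22.4 g 60.703192949295044 j [-0.21  0.32  1.95 -0.    0.87 -0.11]
shift units [0.0003 0.0106 0.0026] turn units [ 0.0008  0.0001 -0.0004]
```

Emit:
{"fn": "arm_command", "kwargs": {"series": [[[0,0,0.003,0,0,0],[0,0.004,0,0,0,0],[0,0.003,0,0,0,0],[0,0.001,0,0,0,0],[0,0,0,0,0,0]]]}}

```text
clock: 7.85
tool_pos: [493.1, 14.0, 13.9]
ee_rot: [0.744, 0.668, -0.0, -0.0]
wrist_force: [-5.8, -0.4, 4.8]
gripper_width: 22.2
grasp_force: 62.3
```

```bash
python3 - <<'E'
from h import *
go([495.2,13.8,14],-6.2)
E
```

```text
t 7.85 tcp [493.07  13.98  13.85] yaw -6.22 tilt [-1.1e-03  1.0e-04 -1.0e+00] F [-5.8 -0.4  4.8] w 22.2 g 62.26661145687103 j [-0.21  0.32  1.94 -0.    0.87 -0.1 ]
shift units [ 0.0001  0.0043 -0.0003] turn units [-0.001   0.0001 -0.0003]
```

Emit:
{"fn": "arm_command", "kwargs": {"series": [[[0,0.001,-0.001,0,0,0],[0,0.001,0,0,0,0],[0,0.001,0,0,0,0],[0,0,0,0,0,0],[0,0,0,0,0,0]]]}}

```text
clock: 8.48
tool_pos: [494.9, 13.7, 13.8]
ee_rot: [0.745, 0.668, -0.0, -0.0]
wrist_force: [-2.3, -0.1, -2.1]
gripper_width: 22.5
grasp_force: 61.4
```

Emit:
{"fn": "arm_command", "kwargs": {"series": [[[0,0.001,0,0,0,0],[0,0.001,0,0,0,0],[0,0,0,0,0,0],[0,0,0,0,0,0],[0,0,0,0,0,0]]]}}

```text
clock: 9.1
tool_pos: [495.8, 13.7, 13.8]
ee_rot: [0.744, 0.668, -0.0, -0.0]
wrist_force: [-4.3, 0.7, 1.9]
gripper_width: 22.5
grasp_force: 61.7
```

Emit:
{"fn": "arm_command", "kwargs": {"series": [[[0,0.001,0,0,0,0],[0,0.001,0,0,0,0],[0,0.001,0,0,0,0],[0,0,0,0,0,0],[0,0,0,0,0,0]]]}}

```text
clock: 9.72
tool_pos: [496.0, 13.7, 13.8]
ee_rot: [0.744, 0.668, -0.001, -0.001]
wrist_force: [-9.9, -0.2, 8.2]
gripper_width: 22.5
grasp_force: 62.7
```

```bash
python3 - <<'E'
from h import *
st(); s=snap('wrist'); cv2.imwrite('pics/w5.png',s['img']); np.savez('w5.npz',**s)
E
```

```text
t 9.72 tcp [495.99  13.66  13.84] yaw -6.22 tilt [-3.1e-03  3.0e-04 -1.0e+00] F [-9.9 -0.2  8.2] w 22.5 g 62.74611532688141 j [-0.21  0.33  1.93 -0.    0.88 -0.1 ]
```

Contact with the plate edge: force −9.9 N and motion stopped. Releasing.

Emit:
{"fn": "arm_command", "kwargs": {"series": [[[0,0,0,0,0,0],[0,0,0,0,0,0],[0,0,0,0,0,0],[0,0,0,0,0,0],[0,0,-0.04,0,0,0]]], "claw": 0.55}}

```text
clock: 10.4
tool_pos: [496.1, 13.7, 32.8]
ee_rot: [0.745, 0.668, -0.001, -0.001]
wrist_force: [0.6, -1.0, 1.1]
gripper_width: 47.2
grasp_force: 0.0
```

Emit:
{"fn": "arm_command", "kwargs": {"series": [[[0,0,-0.1,0,0,0],[0,0,-0.1,0,0,0],[0,0,-0.12,0,0,0],[0,0,-0.06,0,0,0],[0,0,0,0,0,0]]]}}

```text
clock: 11.02
tool_pos: [499.3, 13.1, 226.9]
ee_rot: [0.744, 0.668, 0.002, 0.003]
wrist_force: [0.4, -0.5, -0.3]
gripper_width: 46.9
grasp_force: 0.0
```

```bash
python3 - <<'E'
from h import *
go([581.7,4.4,224],-6.2)
s=snap('wrist'); cv2.imwrite('pics/w6.png',s['img']); np.savez('w6.npz',**s)
E
```

```text
t 11.03 tcp [499.27  13.11 226.93] yaw -6.23 tilt [ 0.0065 -0.0014 -1.    ] F [ 0.4 -0.5 -0.3] w 46.9 g 0.0 j [-0.21  0.01  1.8   0.    1.32 -0.1 ]
shift units [0.0006 0.1657 0.0069] turn units [ 0.0063  0.0006 -0.0004]
```

View pics/w6.png

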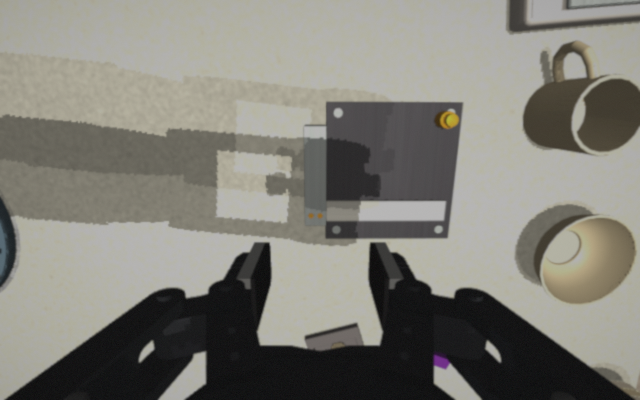

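The stock at (304–327) meets the plate's front edge at (327), and the blade at (330–446, 201–221) lies over the plate. I'll check the numbers.

```bash
python3 - <<'E'
from h import *
s=snap('wrist')
P,w=fitrect(s,20,45,(315,150),30); print(rect(P))
pc=np.array([581.7,4.4]); a=np.radians(-6.2); r=np.array([[np.cos(a),-np.sin(a)],[np.sin(a),np.cos(a)]])
q=(P-pc)@r
for y in range(-50,51,20):
    k=abs(q[:,1]-y)<4; print(y,q[k,0].min().round(1),q[k,0].max().round(1))
# plate front edge, colour/depth where stock does not cover
W=world(s); m=(W[...,2]>4.5)&(W[...,2]<20); v,u=np.nonzero(m); k=(u>320)&(u<470)&(v>95)&(v<245); Q=(pix2plane(s,np.c_[u,v][k],8)[:,:2]-pc)@r
print('plate x at free ends',[ (y,Q[abs(Q[:,1]-y)<1.5,0].min().round(1),Q[abs(Q[:,1]-y)<1.5,0].max().round(1)) for y in (-74,-68,-62,64,68,74)])
# blade: bright pixels on plate
g=cv2.cvtColor(s['img'],cv2.COLOR_BGR2GRAY); m=((g>140)).astype(np.uint8); n,L=cv2.connectedComponents(m); v,u=np.nonzero(L==L[211,400])
B=pix2plane(s,np.c_[u,v],13.5)[:,:2]; print('blade',rect(B)); b=(B-pc)@r
print([(x,b[abs(b[:,0]-x)<2,1].max().round(2),b[abs(b[:,0]-x)<2,1].min().round(2)) for x in range(-50,61,20)])
st()
E
```

```text
((495.07049560546875, 14.938156127929688), (109.44135284423828, 23.736122131347656), 84.14246368408203)
-50 -98.6 -76.2
-30 -98.4 -75.2
-10 -98.1 -75.3
10 -99.0 -75.4
30 -98.7 -75.6
50 -98.5 -75.7
plate x at free ends [(-74, np.float64(-74.3), np.float64(73.7)), (-68, np.float64(-74.4), np.float64(74.1)), (-62, np.float64(-74.4), np.float64(73.6)), (64, np.float64(-74.1), np.float64(75.1)), (68, np.float64(-74.1), np.float64(74.9)), (74, np.float64(-74.1), np.float64(75.3))]
blade ((590.0153198242188, -40.00019073486328), (23.268821716308594, 102.77398681640625), 83.69638061523438)Traceback (most recent call last):
  File "<stdin>", line 14, in <module>
    return umr_maximum(a, axis, None, out, keepdims, initial, where)
ValueError: zero-size array to reduction operation maximum which has no identity
```

Flush within tolerance, with the inner face about 0.5 mm from the edge. Now on to the bar.

Emit:
{"fn": "arm_command", "kwargs": {"series": [[[-0.11,0.017,0,0,0,0],[-0.11,0.017,0,0,0,0],[-0.11,0.017,0,0,0,0],[-0.11,0.017,0,0,0,0],[-0.11,0.017,0,0,0,0]]]}}

```text
clock: 11.75
tool_pos: [508.7, -265.6, 221.3]
ee_rot: [0.745, 0.668, -0.0, -0.002]
wrist_force: [0.6, 0.3, 0.5]
gripper_width: 47.2
grasp_force: 0.0
```

Emit:
{"fn": "arm_command", "kwargs": {"series": [[[-0.11,0.017,0,0,0,0.17],[0,0,0,0,0,0.176],[0,0,0,0,0,0.176],[0,0,0,0,0,0.176],[0,0,0,0,0,0.176]]]}}

```text
clock: 12.38
tool_pos: [511.3, -319.4, 220.9]
ee_rot: [0.964, 0.267, -0.001, -0.002]
wrist_force: [-0.2, 0.8, 0.2]
gripper_width: 46.9
grasp_force: 0.0
```

Emit:
{"fn": "arm_command", "kwargs": {"series": [[[0,0,0,0,0,0.176],[0,0,0,0,0,0.176],[0,0,0,0,0,0],[0,0,0,0,0,0],[0,0,0,0,0,0]]], "claw": 0.4}}

```text
clock: 13.0
tool_pos: [512.1, -320.0, 223.2]
ee_rot: [0.996, 0.09, -0.0, -0.0]
wrist_force: [0.1, 0.0, 0.0]
gripper_width: 34.3
grasp_force: 0.0
```

```bash
python3 - <<'E'
from h import *
st(); s=snap('wrist'); cv2.imwrite('pics/w7.png',s['img']); np.savez('w7.npz',**s)
W=world(s); m=((W[...,2]>15)&(W[...,2]<40)&(s['z_map']>0)).astype(np.uint8)
n,L,S,C=cv2.connectedComponentsWithStats(m)
for i in range(1,n):
    if S[i,4]>60: 
        v,u=np.nonzero(L==i); print(S[i],rect(pix2plane(s,np.c_[u,v],20)[:,:2]),np.median(W[v,u,2]))
E
```

```text
t 13.0 tcp [ 512.06 -319.97  223.23] yaw -79.68 tilt [-6.e-04  6.e-04 -1.e+00] F [0.1 0.  0. ] w 34.3 g 0.0 j [-0.75  0.25  1.54 -0.    1.35  0.64]
[259  30  42  51 826] ((624.6759643554688, -257.0218811035156), (16.280670166015625, 49.24051284790039), 61.37462615966797) 16.67689878137022
[340  56  37  52 784] ((614.0442504882812, -340.0242919921875), (49.783443450927734, 16.11363983154297), 40.81699752807617) 16.618013316248998
[ 547   62   93  165 2020] ((596.8958129882812, -592.130126953125), (182.44749450683594, 67.65936279296875), 1.9370886087417603) 28.019655343751836
[   0  119   73   44 1842] ((492.5472106933594, -4.488216400146484), (80.98421478271484, 31.07954978942871), 85.29120635986328) 30.53765538189628
[316 148  16  46 653] ((516.6106567382812, -321.143798828125), (50.15473556518555, 15.964714050292969), 8.44755744934082) 20.65838175484943
[230 163  19  19 280] ((499.3636169433594, -230.7564697265625), (19.76649284362793, 20.289886474609375), 53.336971282958984) 21.593490757488293
[271 165  20  20 299] ((504.39007568359375, -275.89862060546875), (20.109725952148438, 20.796430587768555), 54.461647033691406) 18.632589751415882
[383 180  46  18 601] ((513.6522827148438, -415.2760925292969), (16.041501998901367, 49.752830505371094), 5.929289817810059) 16.52202365895831
[397 260  19  21 227] ((416.68780517578125, -439.9773254394531), (16.99765396118164, 23.90178680419922), 74.50067138671875) 16.60899412910825
```

View pics/w7.png

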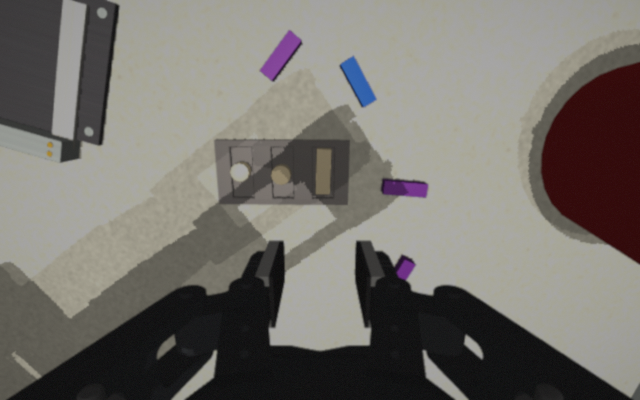

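The wrist view shows the cream bar at (323,171) in the tray's right pocket, and the round pieces at (240,172) and (281,175). The blue and purple look-alikes are outside the tray. Bar: (516.6, −321.1), yaw 8.45°.

```bash
python3 - <<'E'
from h import *
go([516.6,-321.1,60],-81.55)
E
```

```text
t 13.05 tcp [ 512.13 -320.03  223.45] yaw -79.71 tilt [-4.e-04  3.e-04 -1.e+00] F [0.6 0.1 0.7] w 34.1 g 0.0 j [-0.75  0.25  1.54 -0.    1.35  0.64]
shift units [0.0085 0.0038 0.3269] turn units [-0.0004  0.0003  0.0307]
```

Emit:
{"fn": "arm_command", "kwargs": {"series": [[[0.008,0.004,0.1,0,0,0.031],[0,0,0.11,0,0,0],[0,0,0.11,0,0,0],[0,0,0,0,0,0],[0,0,0,0,0,0]]]}}

```text
clock: 13.68
tool_pos: [517.6, -322.4, 65.8]
ee_rot: [0.997, 0.073, 0.001, 0.001]
wrist_force: [-0.1, -0.5, 0.8]
gripper_width: 34.1
grasp_force: 0.0
```

```bash
python3 - <<'E'
from h import *
go([516.6,-321.1,11.5],-81.55)
E
```

```text
t 13.68 tcp [ 517.59 -322.35   65.85] yaw -81.63 tilt [ 0.0019 -0.0017 -1.    ] F [-0.1 -0.5  0.8] w 34.1 g 0.0 j [-0.75  0.45  1.63  0.    1.06  0.67]
shift units [-0.0018 -0.003   0.1087] turn units [ 0.0019 -0.0015 -0.0013]
```

Emit:
{"fn": "arm_command", "kwargs": {"series": [[[0,0,0.05,0,0,0],[0,0,0.04,0,0,0],[0,0,0,0,0,0],[0,0,0,0,0,0],[0,0,0,0,0,0]]]}}

```text
clock: 14.3
tool_pos: [517.2, -322.0, 20.0]
ee_rot: [0.997, 0.073, 0.001, 0.001]
wrist_force: [0.5, -1.4, 0.1]
gripper_width: 34.4
grasp_force: 0.0
```

```bash
python3 - <<'E'
from h import *
go([516.6,-321.1,11.5],-81.55)
E
```

```text
t 14.3 tcp [ 517.19 -321.99   19.98] yaw -81.65 tilt [ 0.0014 -0.0013 -1.    ] F [ 0.5 -1.4  0.1] w 34.4 g 0.0 j [-0.75  0.52  1.64 -0.    0.98  0.67]
shift units [-0.0009 -0.0019  0.017 ] turn units [ 0.0014 -0.0011 -0.0017]
```

Emit:
{"fn": "arm_command", "kwargs": {"series": [[[0,-0.001,0.015,0,0,0],[0,0,0,0,0,0],[0,0,0,0,0,0],[0,0,0,0,0,0],[0,0,0,0,0,0]]]}}

```text
clock: 14.92
tool_pos: [516.5, -320.9, 11.4]
ee_rot: [0.997, 0.073, 0.0, 0.0]
wrist_force: [0.4, -0.2, -0.7]
gripper_width: 34.2
grasp_force: 0.0
```

Emit:
{"fn": "arm_command", "kwargs": {"series": [[[0,0,0,0,0,0],[0,0,0,0,0,0],[0,0,0,0,0,0],[0,0,0,0,0,0],[0,0,0,0,0,0]]], "claw": 0, "grip_force": 25}}

```text
clock: 15.55
tool_pos: [516.6, -321.0, 11.5]
ee_rot: [0.997, 0.073, 0.0, 0.0]
wrist_force: [0.0, -0.2, 3.0]
gripper_width: 15.0
grasp_force: 26.7
```

```bash
python3 - <<'E'
from h import *
st()
E
```

```text
t 15.55 tcp [ 516.6  -321.02   11.5 ] yaw -81.65 tilt [ 3.e-04 -3.e-04 -1.e+00] F [ 0.  -0.2  3. ] w 15.0 g 26.70370191335678 j [-0.75  0.53  1.64 -0.    0.97  0.67]
```

Emit:
{"fn": "arm_command", "kwargs": {"series": [[[0,0,-0.05,0,0,0],[0,0,-0.1,0,0,0],[0,0,-0.05,0,0,0],[0.034,-0.099,0,0,0,0],[0.034,-0.099,0,0,0,0]]]}}

```text
clock: 16.18
tool_pos: [535.7, -217.4, 111.6]
ee_rot: [0.997, 0.072, 0.0, 0.0]
wrist_force: [0.3, 0.1, -0.3]
gripper_width: 14.7
grasp_force: 26.4
```

Emit:
{"fn": "arm_command", "kwargs": {"series": [[[0.034,-0.099,0,0,0,0],[0.034,-0.099,0,0,0,0],[0.034,-0.099,0,0,0,0],[0.034,-0.099,0,0,0,0.12],[0,0,0,0,0,0.122]]]}}

```text
clock: 16.8
tool_pos: [574.0, -8.3, 110.9]
ee_rot: [0.999, -0.054, -0.0, -0.0]
wrist_force: [-0.4, -0.4, -0.2]
gripper_width: 15.4
grasp_force: 26.4
```

Emit:
{"fn": "arm_command", "kwargs": {"series": [[[0,0,0.05,0,0,0],[0,0,0.04,0,0,0],[0,0,0,0,0,0],[0,0,0,0,0,0],[0,0,0,0,0,0]]]}}

```text
clock: 17.42
tool_pos: [575.0, -12.5, 67.4]
ee_rot: [0.999, -0.054, 0.001, 0.0]
wrist_force: [-0.6, -0.6, 0.7]
gripper_width: 15.4
grasp_force: 26.4
```

```bash
python3 - <<'E'
from h import *
go([574.9,-12,40],-96.2); s=snap('wrist'); cv2.imwrite('pics/w8.png',s['img']); np.savez('w8.npz',**s)
E
```

```text
t 17.43 tcp [575.03 -12.46  67.39] yaw -96.18 tilt [ 1.8e-03 -4.0e-04 -1.0e+00] F [-0.6 -0.6  0.7] w 15.4 g 26.423552334308624 j [-0.23  0.38  1.72 -0.    1.04  1.45]
shift units [-0.0005 -0.0009  0.0548] turn units [ 0.0002 -0.0017  0.0003]
```

View pics/w8.png

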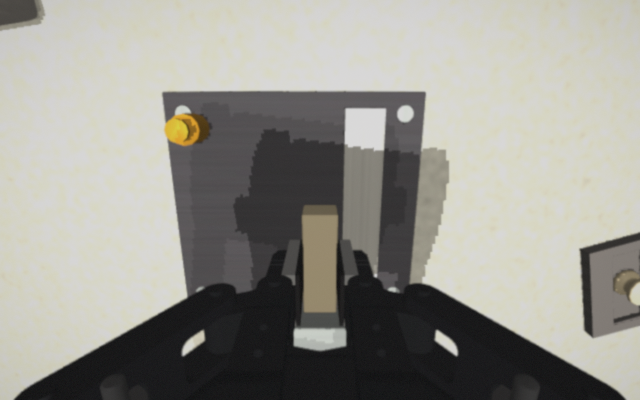

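The bar is held at (320,260), standing over the plate. The blade's inside edge is at column ~344 and its far end at (365,108). I'll measure both edges in this same picture.

```bash
python3 - <<'E'
from h import *
s=dict(np.load('w8.npz'))
x,M=st()
g=cv2.GaussianBlur(cv2.cvtColor(s['img'],cv2.COLOR_BGR2GRAY).astype(float),(3,3),0)
def edge(rows,u0,u1,sign):
    o=[]
    for v in rows:
        d=sign*np.gradient(g[v])[u0:u1]; i=d.argmax()
        if 0<i<len(d)-1:
            den=d[i-1]-2*d[i]+d[i+1]; o.append((u0+i+(0.5*(d[i-1]-d[i+1])/den if den else 0),v))
    return np.array(o)
a=np.radians(-6.2); r=np.array([[np.cos(a),-np.sin(a)],[np.sin(a),np.cos(a)]]); pc=np.array([581.7,4.4])
def line(e,z,n):
    q=(pix2plane(s,e,z)[:,:2]-pc)@r; p=np.polyfit(q[:,0],q[:,1],1); k=abs(q[:,1]-np.polyval(p,q[:,0]))<.6; p=np.polyfit(q[k,0],q[k,1],1)
    print(n,'slope',p[0].round(4),'y at x=-5',np.polyval(p,-5).round(2),'x range',q[k,0].min().round(0),q[k,0].max().round(0),k.sum(),'res',np.std(q[k,1]-np.polyval(p,q[k,0])).round(2)); return p
line(edge(range(115,225),335,354,1),13.5,'blade in')
line(edge(range(115,225),372,396,-1),13.5,'blade out')
T=75.9
line(edge(range(222,250),290,312,1),T,'bar left'); line(edge(range(222,250),328,344,-1),T,'bar right')
line(edge(range(222,250),328,344,1),T,'bar right+'); 
print('tcp in plate',(x['tool_pos'][:2]-pc)@r)
print(g[235,292:346].astype(int).tolist())
E
```

```text
t 17.48 tcp [574.96 -12.44  67.32] yaw -96.18 tilt [ 1.7e-03 -4.0e-04 -1.0e+00] F [-0.4  0.1  0.1] w 15.3 g 26.42450988292694 j [-0.23  0.38  1.72  0.    1.04  1.45]
blade in slope -0.0026 y at x=-5 -30.9 x range -8.0 61.0 110 res 0.04
blade out slope -0.0017 y at x=-5 -55.29 x range -8.0 61.0 110 res 0.03
bar left slope 0.0264 y at x=-5 -8.55 x range 2.0 15.0 28 res 0.04
bar right slope -0.031 y at x=-5 -23.51 x range 2.0 15.0 28 res 0.04
bar right+ slope -0.0748 y at x=-5 -24.9 x range 2.0 15.0 28 res 0.21
tcp in plate [ -4.88273821 -17.46801834]
[52, 51, 51, 51, 51, 52, 52, 52, 56, 71, 97, 122, 134, 138, 138, 138, 138, 138, 138, 138, 138, 138, 138, 138, 138, 138, 138, 138, 138, 138, 138, 138, 138, 138, 138, 138, 138, 138, 138, 138, 138, 138, 137, 134, 121, 96, 70, 55, 55, 66, 89, 112, 123, 125]
```

```bash
python3 - <<'E'
from h import *
s=dict(np.load('w8.npz')); W=world(s)
a=np.radians(-6.2); r=np.array([[np.cos(a),-np.sin(a)],[np.sin(a),np.cos(a)]]); pc=np.array([581.7,4.4])
for v in range(206,330,8):
    p=W[v,314:327].mean(0); q=(p[:2]-pc)@r; print(v,q.round(1),p[2].round(1),end=' | ')
print()
k=np.s_[222:300,308:332]; p=W[k].reshape(-1,3); q=np.c_[(p[:,:2]-pc)@r,p[:,2]]; A=np.c_[q[:,:2],np.ones(len(q))]; print(np.linalg.lstsq(A,q[:,2],rcond=None)[0])
for v in (225,235,245): print(((W[v,[304,336],:2]-pc)@r).round(1).tolist(), W[v,[304,336],2])
E
```

```text
206 [ 19.4 -16.3] 64.1 | 214 [ 19.2 -16.3] 75.9 | 222 [ 15.7 -16.3] 76.5 | 230 [ 11.9 -16.3] 76.6 | 238 [ 12.3 -16.3] 86.7 | 246 [  4.2 -16.3] 76.7 | 254 [  0.3 -16.3] 76.7 | 262 [ -3.8 -16.3] 76.6 | 270 [ -7.9 -16.3] 76.5 | 278 [-12.  -16.3] 76.6 | 286 [-16.3 -16.3] 76.5 | 294 [-20.5 -16.3] 76.6 | 302 [-25.  -16.3] 76.4 | 310 [-29.3 -16.3] 76.7 | 318 [-75.3 -16.4] 19.4 | 326 [-75.3 -16.4] 28.1 | 
[ 3.63675789e-01 -1.84113230e-03  7.84424186e+01]
[[13.9, -9.1], [14.3, -23.4]] [75.56076119 76.62351508]
[[9.6, -9.1], [9.1, -23.5]] [76.73766733 75.37564376]
[[4.5, -9.0], [4.9, -23.5]] [76.1614839  77.16706365]
```

Emit:
{"fn": "arm_command", "kwargs": {"series": [[[0,0,0.05,0,0,0],[0,0,0.04,0,0,0],[0,0,0.011,0,0,0],[0,0,0,0,0,0],[0,0,0,0,0,0]]]}}

```text
clock: 18.1
tool_pos: [574.5, -12.3, 16.0]
ee_rot: [0.999, -0.054, 0.0, 0.0]
wrist_force: [-0.4, -0.3, -0.1]
gripper_width: 15.0
grasp_force: 26.4
```

```bash
python3 - <<'E'
from h import *
s=snap('wrist'); np.savez('w9.npz',**s); x,M=st()
cv2.imwrite('pics/w9.png',s['img'])
g=cv2.GaussianBlur(cv2.cvtColor(s['img'],cv2.COLOR_BGR2GRAY).astype(float),(3,3),0)
print(g[235,280:370].astype(int).tolist()); print(g[130,320:420].astype(int).tolist())
W=world(s); a=np.radians(-6.2); r=np.array([[np.cos(a),-np.sin(a)],[np.sin(a),np.cos(a)]]); pc=np.array([581.7,4.4])
for v in range(190,300,10):
    p=np.median(W[v,312:329],0); q=(p[:2]-pc)@r; print(v,q.round(1),p[2].round(1),end=' | ')
E
```

```text
t 18.15 tcp [574.47 -12.28  15.97] yaw -96.17 tilt [ 4.e-04 -1.e-04 -1.e+00] F [-0.6  0.2 -0.5] w 15.2 g 26.439100205898285 j [-0.23  0.46  1.73  0.    0.94  1.45]
[57, 57, 57, 57, 57, 58, 58, 58, 58, 58, 57, 58, 58, 58, 58, 57, 57, 57, 57, 58, 63, 79, 109, 137, 151, 155, 155, 155, 155, 155, 155, 155, 155, 156, 156, 156, 156, 155, 155, 156, 155, 156, 156, 156, 156, 156, 156, 156, 156, 156, 156, 156, 156, 156, 155, 151, 137, 109, 79, 62, 58, 58, 58, 58, 58, 58, 58, 58, 60, 69, 91, 118, 135, 141, 142, 142, 143, 143, 144, 144, 143, 141, 141, 141, 141, 142, 142, 142, 142, 142]
[95, 94, 94, 94, 95, 95, 94, 94, 93, 93, 94, 97, 100, 100, 100, 100, 100, 100, 100, 100, 100, 100, 100, 100, 100, 100, 100, 100, 100, 100, 99, 98, 106, 140, 188, 221, 231, 232, 232, 232, 232, 232, 232, 232, 232, 232, 232, 232, 232, 232, 232, 232, 232, 232, 232, 232, 232, 232, 232, 232, 232, 232, 232, 232, 232, 232, 232, 232, 232, 232, 232, 232, 232, 232, 232, 232, 232, 232, 232, 232, 232, 232, 232, 232, 232, 231, 226, 205, 164, 124, 104, 100, 100, 100, 100, 100, 100, 100, 100, 100]
190 [ 25.8 -16.2] 8.8 | 200 [ 20.5 -16.2] 8.2 | 210 [ 18.7 -16.2] 18.7 | 220 [ 16.3 -16.2] 25.2 | 230 [ 11.2 -16.2] 24.9 | 240 [  6.7 -16.6] 25.2 | 250 [  1.7 -16.2] 25.0 | 260 [ -3.3 -16.1] 25.2 | 270 [ -8.6 -16.1] 25.0 | 280 [-13.6 -16.2] 25.2 | 290 [-18.9 -16.1] 25.0 |
```

View pics/w9.png

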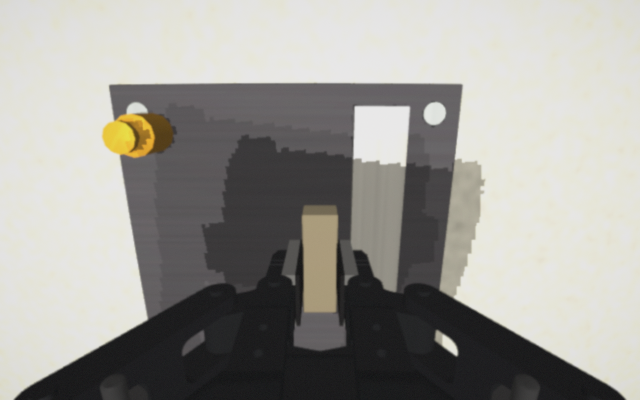

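The bar is just above the plate at (302–337, 205–312), clear of the blade edge (~351) by several mm.

```bash
cat > m.py <<'E'
from h import *
def edge(g,rows,u0,u1,sign):
    o=[]
    for v in rows:
        d=sign*np.gradient(g[v])[u0:u1]; i=d.argmax()
        if 0<i<len(d)-1: o.append((u0+i+.5*(d[i-1]-d[i+1])/(d[i-1]-2*d[i]+d[i+1]+1e-9),v))
    return np.array(o)
a=np.radians(-6.2); r=np.array([[np.cos(a),-np.sin(a)],[np.sin(a),np.cos(a)]]); pc=np.array([581.7,4.4])
def line(s,e,z,n):
    q=(pix2plane(s,e,z)[:,:2]-pc)@r; p=np.polyfit(q[:,0],q[:,1],1); k=abs(q[:,1]-np.polyval(p,q[:,0]))<.5; p=np.polyfit(q[k,0],q[k,1],1)
    print(n,'slope',p[0].round(4),'y(-5)',np.polyval(p,-5).round(2),'y(10)',np.polyval(p,10).round(2),k.sum())
def gray(s): return cv2.GaussianBlur(cv2.cvtColor(s['img'],cv2.COLOR_BGR2GRAY).astype(float),(3,3),0)
E
python3 - <<'E'
from m import *
s=dict(np.load('w9.npz')); g=gray(s)
line(s,edge(g,range(115,235),345,360,1),13.5,'blade in'); line(s,edge(g,range(115,235),395,415,-1),13.5,'blade out')
for T in (24.5,22.5): line(s,edge(g,range(222,238),295,310,1),T,'bar L'); line(s,edge(g,range(222,238),330,345,-1),T,'bar R')
E
```

```text
blade in slope -0.0022 y(-5) -30.96 y(10) -30.99 120
blade out slope -0.0026 y(-5) -55.33 y(10) -55.37 120
bar L slope 0.0133 y(-5) -8.19 y(10) -7.99 16
bar R slope -0.0211 y(-5) -23.57 y(10) -23.88 16
bar L slope 0.0133 y(-5) -8.06 y(10) -7.86 16
bar R slope -0.0211 y(-5) -23.7 y(10) -24.02 16
```

Gap to the blade is 7.0 mm and the bar is parallel to it. Moving 6.4 mm toward the blade.

Emit:
{"fn": "arm_command", "kwargs": {"series": [[[0,0.006,0,0,0,0],[0,0.004,0,0,0,0],[0,0.003,0,0,0,0],[0,0,0,0,0,0],[0,0,0,0,0,0]]]}}

```text
clock: 18.77
tool_pos: [573.5, -18.7, 15.8]
ee_rot: [0.999, -0.054, -0.0, -0.0]
wrist_force: [-0.0, -0.3, 0.9]
gripper_width: 15.2
grasp_force: 26.4
```

```bash
python3 - <<'E'
from m import *
s=snap('wrist'); np.savez('w10.npz',**s); x,M=st(); g=gray(s); print((x['tool_pos'][:2]-pc)@r)
for v in (150,185,230): print(g[v,290:365].astype(int).tolist())
E
```

```text
t 18.82 tcp [573.53 -18.64  15.77] yaw -96.17 tilt [-0.  0. -1.] F [-0.6  1.   0.2] w 15.0 g 26.438392996788025 j [-0.24  0.46  1.74  0.    0.94  1.44]
[ -5.63239317 -23.78762229]
[64, 63, 62, 61, 60, 60, 59, 59, 60, 62, 71, 83, 89, 90, 89, 87, 86, 85, 85, 85, 85, 85, 84, 82, 77, 75, 74, 74, 74, 74, 75, 80, 87, 91, 92, 92, 92, 92, 92, 92, 92, 92, 92, 91, 91, 91, 91, 99, 129, 177, 216, 230, 232, 232, 232, 232, 232, 232, 232, 232, 232, 232, 232, 232, 232, 232, 232, 232, 232, 232, 232, 232, 232, 232, 232]
[57, 57, 57, 57, 58, 57, 57, 57, 57, 57, 57, 57, 57, 57, 57, 57, 57, 57, 57, 57, 57, 57, 57, 57, 57, 57, 57, 57, 57, 57, 57, 58, 58, 57, 57, 57, 57, 57, 57, 57, 57, 57, 58, 58, 58, 58, 61, 75, 102, 129, 141, 144, 144, 145, 145, 146, 147, 146, 145, 144, 143, 143, 143, 144, 144, 144, 144, 144, 144, 144, 143, 142, 141, 141, 141]
[58, 58, 58, 58, 58, 58, 58, 59, 58, 59, 64, 83, 113, 140, 153, 156, 156, 156, 156, 156, 156, 156, 156, 156, 156, 156, 156, 156, 156, 156, 156, 156, 156, 156, 156, 156, 156, 156, 156, 156, 156, 156, 156, 156, 156, 153, 144, 137, 138, 141, 142, 142, 142, 143, 144, 144, 144, 142, 141, 141, 142, 142, 143, 142, 143, 143, 143, 143, 142, 141, 140, 139, 140, 140, 142]
```

Emit:
{"fn": "arm_command", "kwargs": {"series": [[[0,0,0.001,0,0,0],[0,0,0.001,0,0,0],[0,0,0,0,0,0],[0,0,0,0,0,0],[0,0,0,0,0,0]]]}}

```text
clock: 19.45
tool_pos: [573.6, -18.6, 15.4]
ee_rot: [0.999, -0.054, -0.0, 0.0]
wrist_force: [-2.5, 1.1, 5.9]
gripper_width: 15.2
grasp_force: 27.2
```

Contact with the plate at 5.9 N. Releasing and backing off.

Emit:
{"fn": "arm_command", "kwargs": {"series": [[[0,0,0,0,0,0],[0,0,0,0,0,0],[0,0,0,0,0,0],[0,0,-0.02,0,0,0],[0,0,-0.05,0,0,0]]], "claw": 0.35}}

```text
clock: 20.08
tool_pos: [572.5, -18.4, 49.4]
ee_rot: [0.999, -0.054, -0.001, -0.0]
wrist_force: [-0.6, -0.2, 0.1]
gripper_width: 29.8
grasp_force: 0.0
```

Emit:
{"fn": "arm_command", "kwargs": {"series": [[[0,0,-0.1,0,0,0],[0,0,-0.1,0,0,0],[0,0,-0.1,0,0,0],[0,0,0,0,0,0],[0,0,0,0,0,0]]]}}

```text
clock: 20.7
tool_pos: [573.3, -18.6, 199.9]
ee_rot: [0.999, -0.054, 0.0, 0.0]
wrist_force: [-0.3, -0.3, -0.6]
gripper_width: 29.9
grasp_force: 0.0
```

```bash
python3 - <<'E'
from m import *
st(); s=snap('wrist'); s=snap('wrist'); np.savez('w11.npz',**s); cv2.imwrite('pics/w11.png',s['img'])
W=world(s)
m=((W[...,2]>17)&(W[...,2]<45)&(s['z_map']>0)).astype(np.uint8)
n,L,S,C=cv2.connectedComponentsWithStats(m)
for i in range(1,n):
    if S[i,4]>100:
        v,u=np.nonzero(L==i); z=np.median(W[v,u,2]); c,sz,an=rect(pix2plane(s,np.c_[u,v],24 if z<27 else 30)[:,:2]); print(S[i],np.round((np.array(c)-pc)@r,2),np.round(sz,1),round(an,2),z)
E
```

```text
t 20.7 tcp [573.27 -18.6  199.92] yaw -96.17 tilt [ 2.e-04 -1.e-04 -1.e+00] F [-0.3 -0.3 -0.6] w 29.9 g 0.0 j [-0.24  0.21  1.64 -0.    1.29  1.44]
[   0    0  136   72 7732] [134.19 212.98] [136.1  58.9] 87.82 35.50749723502829
[192   0  57  13 445] [150.18  64.61] [49.1  9.6] 83.11 29.877914764273015
[223 110  21  20 310] [53.18 59.86] [17.4 18.7] 36.21 35.449296637635285
[312 154  16  50 784] [ -5.77 -22.17] [15.5 50.6] 83.81 24.61764211975254
[553 207  21  19 290] [ -45.65 -281.93] [21.1 21.2] 45.81 18.487549014429405
[514 216  20  18 284] [ -55.12 -239.82] [21.  19.3] 83.56 21.43000812291264
[247 240  27  25 362] [-83.84  40.92] [28.5 27.9] 83.9 30.323277866631436
[ 288  240   63   26 1595] [-84.35 -22.01] [65.9 29.1] 83.82 30.48052418002985
```

View pics/w11.png

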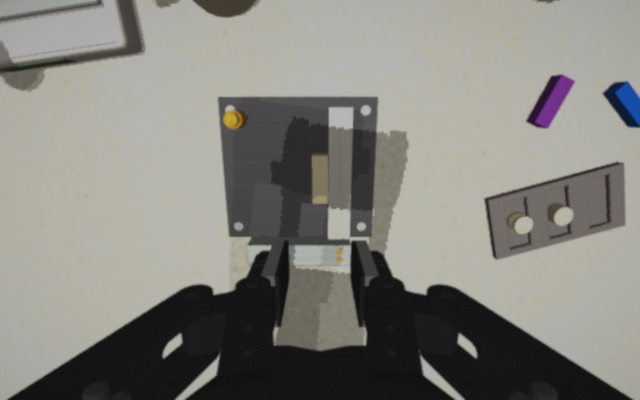

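The bar at (320,179) lies along the blade's inside edge (328). The other pieces are still in place. One clear look at the stock before handing in.

Emit:
{"fn": "arm_command", "kwargs": {"series": [[[0.08,0,-0.04,0,0,0],[0.08,0,0,0,0,0],[0,0,0,0,0,0],[0,0,0,0,0,0],[0,0,0,0,0,0]]]}}

```text
clock: 21.42
tool_pos: [652.0, -27.0, 219.1]
ee_rot: [0.999, -0.054, -0.001, -0.0]
wrist_force: [-0.8, 0.2, -0.3]
gripper_width: 29.8
grasp_force: 0.0
```

```bash
python3 - <<'E'
from m import *
st(); s=snap('wrist'); cv2.imwrite('pics/w12.png',s['img'])
W=world(s)
m=((W[...,2]>17)&(W[...,2]<45)&(s['z_map']>0)).astype(np.uint8)
n,L,S,C=cv2.connectedComponentsWithStats(m)
for i in range(1,n):
    if S[i,4]>200:
        v,u=np.nonzero(L==i); z=np.median(W[v,u,2]); P=pix2plane(s,np.c_[u,v],24 if z<27 else 30)[:,:2]; c,sz,an=rect(P); c=(np.array(c)-pc)@r
        if abs(c[0])<110 and abs(c[1])<60:
            print(S[i],c.round(2),np.round(sz,1),round(an,2),z); q=(P-pc)@r
            if c[0]<-70: print([(y,q[abs(q[:,1]-y)<3,0].min().round(1),q[abs(q[:,1]-y)<3,0].max().round(1)) for y in range(-50,52,20)])
m=((W[...,2]>4.5)&(W[...,2]<12)).astype(np.uint8); v,u=np.nonzero(cv2.medianBlur(m,3)); Q=(pix2plane(s,np.c_[u,v],8)[:,:2]-pc)@r; Q=Q[(abs(Q)<90).all(1)]
print('plate',[(y,Q[abs(Q[:,1]-y)<1.5,0].min().round(1),Q[abs(Q[:,1]-y)<1.5,0].max().round(1)) for y in (-74,-70,-66,66,70,74)])
E
```

```text
t 21.43 tcp [651.97 -26.99 219.08] yaw -96.17 tilt [-1.7e-03  4.0e-04 -1.0e+00] F [-0.8  0.2 -0.3] w 29.8 g 0.0 j [-0.22  0.36  1.41 -0.    1.37  1.46]
[235 185  18  18 249] [54.96 59.58] [16.5 20.8] 37.5 28.504909932230092
[313 222  14  43 600] [ -5.44 -22.07] [15.1 51.9] 83.82 24.59912387570622
[ 283  293   65   25 1482] [-82.71 -16.45] [77.1 33.1] 83.86 30.52085713288772Traceback (most recent call last):
  File "<stdin>", line 11, in <module>
    return umr_minimum(a, axis, None, out, keepdims, initial, where)
ValueError: zero-size array to reduction operation minimum which has no identity
```

The fingers hide the stock from there, so I'll move back toward the robot instead.

Emit:
{"fn": "arm_command", "kwargs": {"series": [[[-0.1,0,0,0,0,0],[-0.1,0,0,0,0,0],[-0.1,0,0,0,0,0],[-0.04,0,0,0,0,0],[0,0,0,0,0,0]]]}}

```text
clock: 22.1
tool_pos: [482.9, -8.7, 220.3]
ee_rot: [0.999, -0.054, 0.001, 0.0]
wrist_force: [0.4, 0.3, -0.3]
gripper_width: 29.6
grasp_force: 0.0
```

```bash
python3 - <<'E'
from m import *
st(); s=snap('wrist'); cv2.imwrite('pics/w13.png',s['img'])
W=world(s)
m=((W[...,2]>20)&(W[...,2]<45)&(s['z_map']>0)).astype(np.uint8)
n,L,S,C=cv2.connectedComponentsWithStats(m)
for i in range(1,n):
    if S[i,4]>200:
        v,u=np.nonzero(L==i); z=np.median(W[v,u,2]); P=pix2plane(s,np.c_[u,v],24 if z<27 else 30)[:,:2]; c,sz,an=rect(P); c=(np.array(c)-pc)@r
        print(S[i],c.round(2),np.round(sz,1),round(an,2),z); q=(P-pc)@r
        if -100<c[0]<-70: print([(y,q[abs(q[:,1]-y)<3,0].min().round(1),q[abs(q[:,1]-y)<3,0].max().round(1)) for y in range(-50,52,20) if (abs(q[:,1]-y)<3).any()])
m=((W[...,2]>4.5)&(W[...,2]<12)).astype(np.uint8); v,u=np.nonzero(cv2.medianBlur(m,3)); Q=(pix2plane(s,np.c_[u,v],8)[:,:2]-pc)@r; Q=Q[(abs(Q)<90).all(1)]
print('plate',[(y,Q[abs(Q[:,1]-y)<1.5,0].min().round(1),Q[abs(Q[:,1]-y)<1.5,0].max().round(1)) for y in (-74,-70,-66,66,70,74) if (abs(Q[:,1]-y)<1.5).any()])
E
```

```text
t 22.1 tcp [482.91  -8.68 220.31] yaw -96.18 tilt [ 1.1e-03 -3.0e-04 -1.0e+00] F [ 0.4  0.3 -0.3] w 29.6 g 0.0 j [-0.26 -0.02  1.84  0.    1.32  1.41]
[223  12  21  23 342] [52.04 60.28] [20.7 16.8] 45.08 33.95654396501526
[312  62  16  52 823] [ -6.64 -22.18] [15.4 48.9] 83.79 24.68121397504797
[515 130  20  19 274] [ -56.48 -239.87] [19.9 19.8] 29.66 21.531462156975024
[ 246  155  105   25 2436] [-86.     0.18] [109.9  25.3] 82.82 30.56480863861947
[(-50, np.float64(-98.8), np.float64(-74.4)), (-30, np.float64(-98.8), np.float64(-74.4)), (-10, np.float64(-98.8), np.float64(-74.4)), (10, np.float64(-97.7), np.float64(-74.4)), (30, np.float64(-97.7), np.float64(-74.3)), (50, np.float64(-97.7), np.float64(-73.3))]
plate [(-74, np.float64(-74.1), np.float64(74.2)), (-70, np.float64(-74.1), np.float64(74.2)), (-66, np.float64(-74.1), np.float64(74.2)), (66, np.float64(-74.0), np.float64(74.6)), (70, np.float64(-74.0), np.float64(74.6)), (74, np.float64(-74.0), np.float64(74.6))]
```

Stock face at −74.4 and plate edge at −74.1 mm, so it is flush to within a pixel, and the bar sits about 0.8 mm from the blade. Handing in.

```bash
python3 -c "
from bench import arm
print(arm.sign_off())"
```

```text
the job is handed in; nothing more can be done
None
```

I handed the job in at about 22 s on the robot's clock: the square's stock is flush with the plate's front edge (about 0.3 mm apart in the last look), and the bar lies parallel to the blade, about 0.8 mm from its inside edge; no verdict came back.

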